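Turn the wash tins over to drain and lock them in their stands

ROBOT

A 6-joint arm with a two-finger parallel gripper is mounted at the origin on a cart in front of the work surface, level with it; the furniture and walls round the work are solid. World frame = base frame: x ahead of the robot, y to its left, z up, the work surface at z = 0. Lengths are in m, angles in rad, forces in N, time in s.
With the tool pointing down it reaches from about 0.3 to 0.775 m from the base axis. Payload 14.6 kg.
Tool frame: the origin (TCP) lies at the centre of the arm's flange, where the gripper is bolted on; the fingertips stand 199 mm ahead of it and the grasp point (between the pads) lies ctrl.tcp_to_grasp ahead of it (ctrl.tcp_to_grasp is the distance from the TCP to the grasp point, in m); z points along the fingers, y is the line along which they close (so a half turn about z gives the same grasp; the last joint's range is limited). The gripper opens to 94 mm and grips with 3 to 60 N. Pads are 16 mm wide; open, the fingers measure 119 mm over their backs; the gripper's body (75 mm by 177 mm) begins 78 mm behind the grasp point.
Start: joints at [1.041, 0.3, 1.521, -0, 1.321, -0.067], TCP at [0.246, 0.492, 0.405] pointing down, gripper open.
Joint ranges: [-3.03, 3.03], [-0.79, 2.21], [0.23, 2.52], [-1.04, 4.18], [0, 3.07], [-2.55, 2.55]. Speed limits (rad/s): [2.22, 2.22, 2.57, 3.14, 3.14, 3.14].

INTERFACE

Orientations are given as [roll, pitch, yaw] about the fixed x, y, z axes, in that order (R = Rz(yaw) Ry(pitch) Rx(roll)).
In Python, from station import ctrl gives the robot as it stands. The module is installed in compiled form; this text tells all that it offers.
- The arm moves only by the shell command python3 -m jog 'ROWS' [OPENING] [FORCE]. ROWS is JSON, a list of rows, each a list of 6 numbers: the shift along the tool's x, y, z in cm, then the turn, a rotation vector about the tool's x, y, z in rad. In form: [[tx, ty, tz, ax, ay, az], ...]. A call has 1 to 8 rows; each row is the pose to reach, as a shift and turn from the pose commanded when the call began, along the tool's axes at that moment; what a row does not reach only later rows make up. A row lasts 1/10 s, in which the tool goes at most 50 mm and 8.59 degrees, less where a joint would pass 70% of its speed; a pose out of reach is approached as far as the arm can. A call with a gripper value outside its range is refused whole. OPENING is the opening in per cent of the stroke, from 0 (shut) to 100 (fully open), set as the call begins (- or left out, the last holds). The fingers move at their own pace and stop on an object; FORCE is the grip in N (left out, the last holds). Time passes only in rows, so rows that repeat a pose let the fingers close. It gives the time, the measured TCP pose, the force, the opening and the grip force at its end, in the units of the state.
- ctrl.get_obs(): the state, without advancing time (a new reading comes with each control period).
- ctrl.camera(name): name is "scene" or "top" or "wrist"; returns a dict with "img" (420x560x3 uint8, blue, green, red), "intrinsics" (3x3 intrinsics, pixels), "k1" (the pictures are not rectified: a ray, as slopes to the right and down, at radius r is drawn at 1 + k1 r^2 times it, then the intrinsics apply), "R" (3x3) and "t" (3): a world point X has camera coordinates R X + t. Camera axes: x right, y down, z forward; pixel columns grow to the right and rows downward; lengths in m; the calibration is good to about 2 mm. A picture is of the moment at which its call begins. There is no depth.
- ctrl.hand_in(): hands the job in; it is judged then, once.
The state is a dict: "time_s": time; "qpos": joint angles; "joint_vel": joint speeds; "tau": joint torques, N m; "ee_pos": TCP position; "eef_rot": TCP orientation; "force": force on the tool from outside, world axes, zero at the start; "moment": the same for the moment, N m; "grip_width": finger opening in m; "grip_force": force on a finger pad.
Only numpy, scipy, OpenCV 4.12 (cv2) and the standard library are available. Lean on these libraries where they do the work, as an engineer would, in place of code of your own. Each camera call takes 0.05 s, during which the arm holds its last target. There are 200 camera calls.

TASK

Two or three washed tins lie lid-up in their sloping stands. Turn each one over so that it lies lid-down in its own stand to drain, pinching lid and base together all the while because the lid has no catch and must never swing open; then lock each turned tin by laying a keeper bar of the right length (neither the short nor the long one) level across it, both ends fully down in the two pockets of its stand. Leave the black ring and the nylon bar alone, and let go of everything at the end.

Things in the scene. Friction and masses are not known exactly. Their poses are not given: they have to be found in the camera images.
- tin_1: Tin in the left stand (may be absent): 96 mm (x, downhill at the start) by 84 (y) by 34 thick (z, out of the lid), 0.2 to 0.4 kg. Blue base, steel lid with black holes, meeting flush at half thickness. Origin: its very centre. Lid-up, z leans 45 degrees; a half turn about x makes it lid-down, same slope and centre (135 degrees). Pinch lid and base, reaching downhill over the high edge.
- tin_1_lid (a joint): Lid angle of tin_1, rad: 0 shut, grows as it opens. Hinge along the edge x = +48 mm (downhill at the start). No catch: the lid drops open if the tin is lid-down and not held. 40 to 60 N of pinch holds the tin well.
- stand_1_bed (a point): Fixed aluminium stand, left: where the tin's centre belongs, 95 mm above the bench. Axes: x level, pointing downhill; z up; y across. Two rails under the tin's sides slope down along +x at 45 degrees to a 14 mm ledge; the 64 mm wide gap between them is open to the bench plate for a finger. Side blocks beside the tin's low half leave 6 mm each side.
- stand_1_slot (a point): Keeper seat of stand_1: midway between its two pockets, at floor level (97 mm over the bench), 38 mm downhill of the bed point; same axes. Pockets: open upward, 26 mm along x, 12 deep; outer ends closed, 128 mm apart along y, inner ends 96 mm apart. A seated keeper has its origin here and its y along the stand's y (either way round).
- tin_2: Tin in the middle stand (may be absent): 96 mm (x, downhill at the start) by 84 (y) by 34 thick (z, out of the lid), 0.2 to 0.4 kg. Blue base, steel lid with black holes, meeting flush at half thickness. Origin: its very centre. Lid-up, z leans 45 degrees; a half turn about x makes it lid-down, same slope and centre (135 degrees). Pinch lid and base, reaching downhill over the high edge.
- tin_2_lid (a joint): Lid angle of tin_2, rad: 0 shut, grows as it opens. Hinge along the edge x = +48 mm (downhill at the start). No catch: the lid drops open if the tin is lid-down and not held. 40 to 60 N of pinch holds the tin well.
- stand_2_bed (a point): Fixed aluminium stand, middle: where the tin's centre belongs, 95 mm above the bench. Axes: x level, pointing downhill; z up; y across. Two rails under the tin's sides slope down along +x at 45 degrees to a 14 mm ledge; the 64 mm wide gap between them is open to the bench plate for a finger. Side blocks beside the tin's low half leave 6 mm each side.
- stand_2_slot (a point): Keeper seat of stand_2: midway between its two pockets, at floor level (97 mm over the bench), 38 mm downhill of the bed point; same axes. Pockets: open upward, 26 mm along x, 12 deep; outer ends closed, 128 mm apart along y, inner ends 96 mm apart. A seated keeper has its origin here and its y along the stand's y (either way round).
- tin_3: Tin in the right stand (may be absent): 96 mm (x, downhill at the start) by 84 (y) by 34 thick (z, out of the lid), 0.2 to 0.4 kg. Blue base, steel lid with black holes, meeting flush at half thickness. Origin: its very centre. Lid-up, z leans 45 degrees; a half turn about x makes it lid-down, same slope and centre (135 degrees). Pinch lid and base, reaching downhill over the high edge.
- tin_3_lid (a joint): Lid angle of tin_3, rad: 0 shut, grows as it opens. Hinge along the edge x = +48 mm (downhill at the start). No catch: the lid drops open if the tin is lid-down and not held. 40 to 60 N of pinch holds the tin well.
- stand_3_bed (a point): Fixed aluminium stand, right: where the tin's centre belongs, 95 mm above the bench. Axes: x level, pointing downhill; z up; y across. Two rails under the tin's sides slope down along +x at 45 degrees to a 14 mm ledge; the 64 mm wide gap between them is open to the bench plate for a finger. Side blocks beside the tin's low half leave 6 mm each side.
- stand_3_slot (a point): Keeper seat of stand_3: midway between its two pockets, at floor level (97 mm over the bench), 38 mm downhill of the bed point; same axes. Pockets: open upward, 26 mm along x, 12 deep; outer ends closed, 128 mm apart along y, inner ends 96 mm apart. A seated keeper has its origin here and its y along the stand's y (either way round).
- keeper_1: Keeper: flat brass bar 120 mm long (y axis), 20 wide (x), 10 thick, with a red upright grip block in its middle 16 (x) by 26 (y) mm, top 50 mm above the bar's underside. Origin: centre of the underside, z up. About 120 g. The right length for the stands.
- keeper_2: Keeper: flat brass bar 120 mm long (y axis), 20 wide (x), 10 thick, with a red upright grip block in its middle 16 (x) by 26 (y) mm, top 50 mm above the bar's underside. Origin: centre of the underside, z up. About 120 g. The right length for the stands.
- keeper_3: Keeper: flat brass bar 120 mm long (y axis), 20 wide (x), 10 thick, with a red upright grip block in its middle 16 (x) by 26 (y) mm, top 50 mm above the bar's underside. Origin: centre of the underside, z up. About 120 g. The right length for the stands.
- keeper_short: Keeper: flat brass bar 86 mm long (y axis), 20 wide (x), 10 thick, with a red upright grip block in its middle 16 (x) by 26 (y) mm, top 50 mm above the bar's underside. Origin: centre of the underside, z up. About 86 g. Wrong length for the stands: it does not seat in the pockets.
- keeper_long: Keeper: flat brass bar 150 mm long (y axis), 20 wide (x), 10 thick, with a red upright grip block in its middle 16 (x) by 26 (y) mm, top 50 mm above the bar's underside. Origin: centre of the underside, z up. About 150 g. Wrong length for the stands: it does not seat in the pockets.
- black_ring: Black clamp ring, 70 mm, 18 high, a bystander lying on the bench. Origin: centre of the underside.
- nylon_bar: Black round nylon bar, 28 mm diameter, 160 mm long along y, a bystander lying on the bench. Origin: underside, middle.
Mind the look-alikes: they are no part of the job. What is shaped like the keeper_2 but pink is not meant.

How it is judged:
By the outcome, as a careful person would: the job done as asked, in the order asked, and still so for the second after the job is handed in, with the robot touching nothing.
Of tin_1, tin_2, tin_3 only 2 to 3 are there at a start; the rules pass over those that are not, and their reading is None.
At some moment in a run one of keeper_1, keeper_2, keeper_3, keeper_short, keeper_long may be knocked a few centimetres aside while the robot is not near it.
It also fails if it takes over 210 s, if anything falls off the work surface, if the arm or the gripper's body presses on something with over 40 N, if the wrist force passes 120 N, or if a joint passes its speed limit or range.

## Working session

There is one attempt and no reset: what is moved stays moved. The work goes in short steps, Python scripts to look and compute and a shell command to move; the robot and the scene stay as the last step left them, time stands still between calls to the robot, and variables do not carry over. Pictures are saved under pics/ and viewed, at most 14 in all, crops included, and the job is handed in when it is done.

```bash
mkdir -p pics; ls; cat > h.py <<'E'
import numpy as np, cv2
from scipy.spatial.transform import Rotation as Ro
from station import ctrl
def cam(n,save=None):
    c=ctrl.camera(n)
    if save: cv2.imwrite('pics/'+save,c['img'])
    return c
def proj(c,X):
    X=np.atleast_2d(X); p=X@np.array(c['R']).T+np.array(c['t']); s=p[:,:2]/p[:,2:]
    r2=(s**2).sum(1,keepdims=True); s=s*(1+c['k1']*r2); K=np.array(c['intrinsics'])
    return np.c_[s[:,0]*K[0,0]+K[0,2],s[:,1]*K[1,1]+K[1,2]]
def ray(c,uv):
    K=np.array(c['intrinsics']); d=np.array([(uv[0]-K[0,2])/K[0,0],(uv[1]-K[1,2])/K[1,1]]); s=d.copy()
    for _ in range(30): s=d/(1+c['k1']*(s@s))
    R=np.array(c['R']); return -R.T@np.array(c['t']), R.T@np.r_[s,1]
def atz(c,uv,z):
    o,d=ray(c,uv); return o+d*(z-o[2])/d[2]
E
python3 - <<'E'
from h import *
for n in('scene','top'):
    c=cam(n,n+'0.png'); print(n,-np.array(c['R']).T@c['t'],c['k1'])
o=ctrl.get_obs(); print(o, ctrl.tcp_to_grasp)
E
```

```text
pics
scene [-0.39379844 -0.73115278  0.85614495] -0.10835826562025232
top [0.29900422 0.04682047 1.37992749] -0.08601259367743867
{'time_s': 0.1, 'qpos': array([ 1.04140825e+00,  3.00430882e-01,  1.52150929e+00,  6.22059282e-06,
        1.32071157e+00, -6.66059435e-02]), 'joint_vel': array([ 0.0007678 , -0.00201872, -0.00236199, -0.00026256, -0.00025985,
       -0.00057836]), 'tau': array([-4.42760011e-04, -5.32645154e+01, -3.53282368e+01,  7.08920765e-02,
        2.35435978e-02, -9.91185357e-05]), 'ee_pos': array([0.24553418, 0.49212352, 0.40413865]), 'eef_rot': array([-3.14053632e+00, -7.65009932e-05,  2.67880894e+00]), 'force': array([-0.23034082, -0.58560781,  0.20965016]), 'moment': array([ 0.00895234,  0.02847807, -0.0459268 ]), 'grip_force': 0.0, 'grip_width': 0.09416075530794889} 0.1804
```

View pics/top0.png

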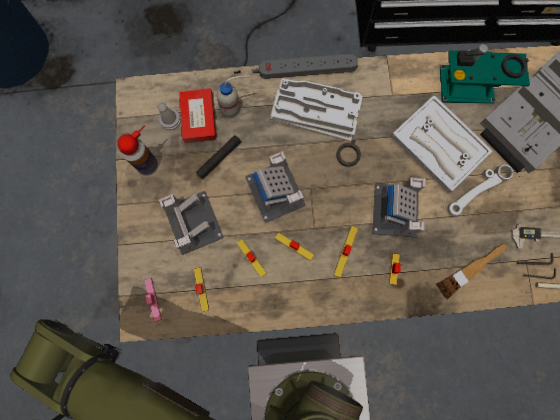

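View pics/scene0.png

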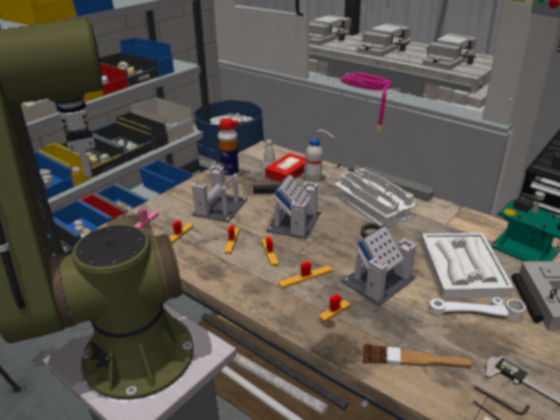

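The middle and right stands hold tins, around (275,188) and (400,207). The left stand is empty. There are five brass keepers, at (201,289), (251,258), (294,246), (346,251, long) and (395,269, short); the pink one at (152,298) is a decoy. Next I'll enlarge the stands.

```bash
python3 - <<'E'
from h import *
c=cam('top')
im=c['img']
a=cv2.resize(im[145:250,235:325],None,fx=4.4,fy=4.4,interpolation=cv2.INTER_CUBIC)
b=cv2.resize(im[165:250,360:440],None,fx=4.9,fy=4.9,interpolation=cv2.INTER_CUBIC)
print(a.shape,b.shape)
H=max(a.shape[0],b.shape[0]); z=np.zeros((H,a.shape[1]+b.shape[1],3),np.uint8); z[:a.shape[0],:a.shape[1]]=a; z[:b.shape[0],a.shape[1]:]=b
cv2.imwrite('pics/st.png',z)
# keepers
hsv=cv2.cvtColor(im,cv2.COLOR_BGR2HSV)
yel=cv2.inRange(hsv,(18,150,120),(34,255,255)); red=cv2.inRange(hsv,(0,170,90),(6,255,255))|cv2.inRange(hsv,(174,170,90),(180,255,255))
n,l,s,ce=cv2.connectedComponentsWithStats(cv2.dilate(yel|red,np.ones((3,3))))
for i in range(1,n):
    if s[i,4]<60: continue
    m=(l==i)
    p=np.argwhere(m&(yel>0))[:,::-1]
    if len(p)<30: continue
    P=np.array([atz(c,q,0.01)[:2] for q in p]); 
    (cx,cy),sz,ang=cv2.minAreaRect((P*1000).astype(np.float32)); 
    u=np.linalg.svd(P-P.mean(0))[2][0]
    r=np.argwhere(m&(red>0))[:,::-1]; rc=r.mean(0)
    print(np.round([cx,cy],0),np.round(sz,0),'dir',np.round(np.degrees(np.arctan2(u[1],u[0])),1),'red@z50',np.round(atz(c,rc,.04)[:2]*1000))
E
```

```text
(462, 396, 3) (417, 392, 3)
[ 951. -552.] [28. 31.] dir 171.7 red@z50 [nan nan]
[ 440. -138.] [ 20. 149.] dir 154.1 red@z50 [ 440. -138.]
[466.   6.] [118.  20.] dir -126.7 red@z50 [467.   6.]
[444. 129.] [118.  19.] dir -148.7 red@z50 [443. 128.]
[ 378. -269.] [20. 85.] dir 166.8 red@z50 [ 378. -270.]
[368. 275.] [119.  19.] dir -171.9 red@z50 [368. 276.]<stdin>:21: RuntimeWarning: Mean of empty slice.
  ret = um.true_divide(
```

View pics/st.png

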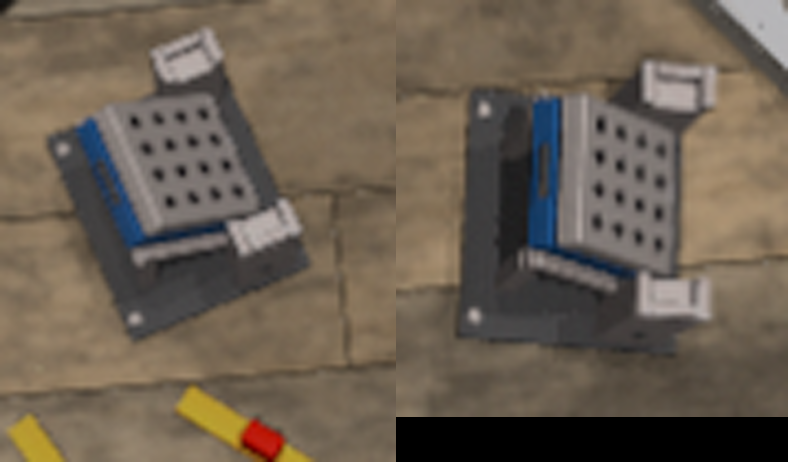

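```bash
python3 - <<'E'
from h import *
from scipy.optimize import least_squares
c=cam('top')
M=np.array([[-48,42,17],[48,42,17],[48,-42,17],[-48,-42,17],[-48,42,-17],[-48,-42,-17]])/1000.
obs={2:np.array([[105,105],[210,95],[258,210],[157,232],[78,128],[135,245]])/4.4+[235,145],
3:(np.array([[587,96],[682,132],[672,275],[582,244],[535,98],[530,245]])-[396,0])/4.9+[360,165]}
mid={2:(np.array([187,56])/4.4+np.array([264,227])/4.4)/2+[235,145],3:np.array([417.1,204.2])}
def P(p):
    s=np.sqrt(.5);cz,sz=np.cos(p[2]),np.sin(p[2])
    R=np.c_[[cz*s,sz*s,-s],[-sz,cz,0],[cz*s,sz*s,s]]
    return M@R.T+[p[0],p[1],.095], np.array([[p[0]+.038*cz,p[1]+.038*sz,.109]])
for k in(2,3):
    f=lambda p:np.r_[(proj(c,P(p)[0])-obs[k]).ravel(),2*(proj(c,P(p)[1])-mid[k]).ravel()]
    r=least_squares(f,[.6,(-.1 if k==3 else .1),-1.5],loss='soft_l1')
    print(k,np.round(r.x,4),np.degrees(r.x[2]),np.round(r.fun,1))
E
```

```text
2 [ 0.6297  0.0489 -1.2551] -71.91232522417201 [ 0.3 -0.4  0.2 -0.5  1.2  0.4  0.7 -0.7 -1.4  0.2 -2.4  1.8 -0.   0. ]
3 [ 0.545  -0.2941 -1.7567] -100.64950112977674 [ 0.1 -1.  -0.5  0.2  0.2  0.8 -0.5  0.1 -0.2 -0.  -1.   0.7  1.4 -0.5]
```

```bash
cat >> h.py <<'E'
import json
def pose():
    o=ctrl.get_obs(); return np.array(o['ee_pos']),Ro.from_euler('xyz',o['eef_rot']).as_matrix(),o
def log():
    p,R,o=pose(); open('log.txt','a').write(json.dumps([list(o['qpos']),list(p),R.tolist()])+'\n'); return p,R,o
def go(p,R):
    p0,R0,o=pose(); return np.round(np.r_[R0.T@(np.array(p)-p0)*100,Ro.from_matrix(R0.T@R).as_rotvec()],3).tolist()
BED={2:(.6297,.0489,-1.2551),3:(.545,-.2941,-1.7)}
def frame(k,sg=1):
    x,y,a=BED[k]; s=np.sqrt(.5); cz,sz=np.cos(a),np.sin(a)
    t=np.array([cz*s,sz*s,-s]); n=sg*np.array([cz*s,sz*s,s])
    return np.array([x,y,.095]),np.c_[np.cross(n,t),n,t]
def tcp(k,sg,back=0,up=0,s=.012):
    b,R=frame(k,sg); return b-R[:,2]*(ctrl.tcp_to_grasp+s+back)+[0,0,up],R
E
python3 - <<'E'
from h import *
p,R,o=log()
for sg in(1,-1):
    print(sg,np.round(tcp(2,sg,.13)[0],3),go([.5,.25,.42],tcp(2,sg)[1]))
    for k in (2,3):
        T=tcp(k,sg)[1]
        for q1 in (.4,) if k==2 else (-.2,):
          for fp in (1.5,2.):
            W=(Ro.from_euler('z',q1)*Ro.from_euler('y',fp)).as_matrix()
            for s4 in(1,-1):
                # W Rz(s4 q4) Ry(q5) Rz(q6') = T
                e=Ro.from_matrix(W.T@T).as_euler('ZYZ')
                print(k,q1,fp,s4,np.round([e[0]*s4,e[1],(e[2]-np.pi/2+np.pi)%(2*np.pi)-np.pi],2))
E
```

```text
1 [0.559 0.266 0.323] [-33.58, -10.306, -1.561, -0.376, -0.916, 2.214]
2 0.4 1.5 1 [-0.79  1.68  1.58]
2 0.4 1.5 -1 [0.79 1.68 1.58]
2 0.4 2.0 1 [-0.81  1.33  1.94]
2 0.4 2.0 -1 [0.81 1.33 1.94]
3 -0.2 1.5 1 [-0.78  1.57  1.47]
3 -0.2 1.5 -1 [0.78 1.57 1.47]
3 -0.2 2.0 1 [-0.85  1.22  1.84]
3 -0.2 2.0 -1 [0.85 1.22 1.84]
-1 [0.559 0.266 0.323] [-33.58, -10.306, -1.561, 0.744, -0.306, -0.737]
2 0.4 1.5 1 [-0.79  1.68 -1.56]
2 0.4 1.5 -1 [ 0.79  1.68 -1.56]
2 0.4 2.0 1 [-0.81  1.33 -1.2 ]
2 0.4 2.0 -1 [ 0.81  1.33 -1.2 ]
3 -0.2 1.5 1 [-0.78  1.57 -1.67]
3 -0.2 1.5 -1 [ 0.78  1.57 -1.67]
3 -0.2 2.0 1 [-0.85  1.22 -1.3 ]
3 -0.2 2.0 -1 [ 0.85  1.22 -1.3 ]
```

```bash
R='[-33.6,-10.3,-1.6,0.744,-0.306,-0.737]'; python3 -m jog '[[-12,-4,-2,0.15,-0.06,-0.15],[-20,-6,-2,0.37,-0.15,-0.37],[-33.6,-10.3,-1.6,0.744,-0.306,-0.737],[-33.6,-10.3,-1.6,0.744,-0.306,-0.737],[-33.6,-10.3,-1.6,0.744,-0.306,-0.737],[-33.6,-10.3,-1.6,0.744,-0.306,-0.737],[-33.6,-10.3,-1.6,0.744,-0.306,-0.737],[-33.6,-10.3,-1.6,0.744,-0.306,-0.737]]' 70
python3 - <<'E'
from h import *
p,R,o=log(); print(p,np.round(o['qpos'],2),R[:,2])
print(go(*tcp(2,-1,.13)))
c=cam('wrist','w1.png')
print(np.round(-np.array(c['R']).T@c['t'],3))
E
```

```text
time_s: 1.0
ee_pos: [0.503, 0.2465, 0.4201]
eef_rot: [-2.352, -0.002, -2.826]
force: [-0.6, 1.2, -0.4]
grip_width: 0.0658
grip_force: 0.0
[0.5029713  0.24653333 0.4201457 ] [ 0.48  0.35  1.47 -0.78  1.51 -1.28] [ 0.21876798 -0.67579642 -0.70387483]
[-5.931, 6.949, 6.775, -0.005, -0.002, 0.001]
[0.441 0.211 0.406]
```

View pics/w1.png

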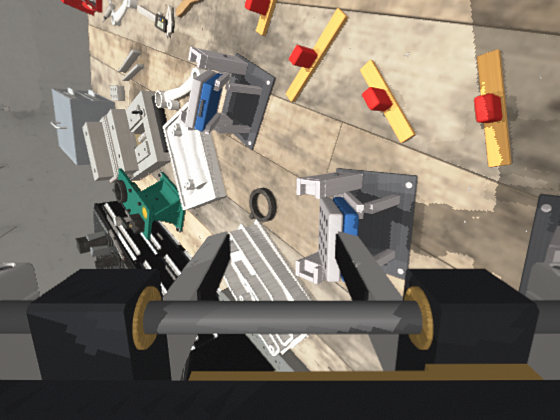

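The wrist view shows tin 2 beside the right finger at about (340,230), and the arm kinematics are as expected. Moving to the pregrasp.

```bash
python3 -m jog '[[-3,3.5,3.3,0,0,0],[-5.9,6.9,5,0,0,0],[-5.9,6.9,6.8,0,0,0],[-5.9,6.9,6.8,0,0,0],[-5.9,6.9,6.8,0,0,0]]'
python3 - <<'E'
from h import *
p,R,o=log(); print(p,np.round(o['qpos'],2))
print(go(*tcp(2,-1,.13)))
c=cam('wrist','w2.png')
M=np.array([[a,b,z] for z in(17,-17) for a in(-48,48) for b in(42,-42)])/1000.
b,F=frame(2); X=np.c_[F[:,2],F[:,0]*-1,F[:,1]]
s=np.sqrt(.5);a=BED[2][2]; X=np.c_[F[:,2],[-np.sin(a),np.cos(a),0],F[:,1]]
uv=proj(c,M@X.T+b); im=c['img'].copy()
for u in uv: cv2.circle(im,tuple(int(round(q)) for q in u),3,(0,255,0),1)
cv2.imwrite('pics/w2o.png',im); print(np.round(uv).tolist())
E
```

```text
time_s: 1.55
ee_pos: [0.5558, 0.2694, 0.3247]
eef_rot: [-2.357, 0.002, -2.826]
force: [-0.2, 0.3, -1.0]
grip_width: 0.0659
grip_force: 0.0
[0.55581267 0.26939074 0.32471065] [ 0.47  0.56  1.39 -0.79  1.41 -1.19]
[-0.178, -0.2, 0.446, 0.001, 0.001, -0.001]
[[262.0, 258.0], [260.0, 166.0], [267.0, 226.0], [266.0, 157.0], [299.0, 258.0], [300.0, 166.0], [294.0, 226.0], [295.0, 157.0]]
```

View pics/w2o.png

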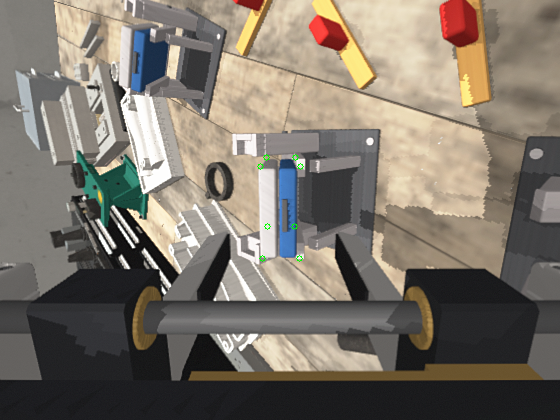

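The predicted tin corners match the picture, with the end face at x 260–300, y 160–258. I'll advance along the tool axis and pinch.

```bash
python3 -m jog '[[-0.18,-0.2,3,0,0,0],[-0.18,-0.2,6,0,0,0],[-0.18,-0.2,8,0,0,0],[-0.18,-0.2,10,0,0,0],[-0.18,-0.2,12,0,0,0],[-0.18,-0.2,13.4,0,0,0],[-0.18,-0.2,13.4,0,0,0],[-0.18,-0.2,13.4,0,0,0]]'
python3 - <<'E'
from h import *
p,R,o=log(); print(p,np.round(o['qpos'],2))
print(go(*tcp(2,-1,0)))
E
python3 -m jog '[[0,0,0,0,0,0],[0,0,0,0,0,0],[0,0,0,0,0,0],[0,0,0,0,0,0],[0,0,0,0,0,0],[0,0,0,0,0,0]]' 0 50
```

```text
time_s: 2.4
ee_pos: [0.5878, 0.1786, 0.2317]
eef_rot: [-2.356, 0.002, -2.826]
force: [0.6, 0.2, -0.0]
grip_width: 0.0657
grip_force: 0.0
[0.58779996 0.17864675 0.231676  ] [ 0.32  0.66  1.48 -0.87  1.18 -1.14]
[0.046, 0.023, 0.065, 0.0, 0.002, -0.002]
time_s: 3.0
ee_pos: [0.5883, 0.1775, 0.2318]
eef_rot: [-2.354, 0.002, -2.827]
force: [0.3, -6.9, 9.9]
grip_width: 0.033
grip_force: 50.0
```

```bash
python3 -m jog '[[0,-0.6,-0.3,0,0,0],[0,-1.2,-1.5,0,0,0],[0,-2,-4,0,0,0],[0,-2.5,-7,0,0,0],[0,-3.2,-10,0,0,0],[0,-3.5,-13.5,0,0,0],[0,-3.5,-13.5,0,0,0],[0,-3.5,-13.5,0,0,0]]'
python3 -m jog '[[0,0,0,0,0,0.1],[0,0,0,0,0,0.25],[0,0,0,0,0,0.4],[0,0,0,0,0,0.55],[0,0,0,0,0,0.7],[0,0,0,0,0,0.85],[0,0,0,0,0,1],[0,0,0,0,0,1.05]]'
python3 -m jog '[[0,0,0,0,0,0.1],[0,0,0,0,0,0.25],[0,0,0,0,0,0.4],[0,0,0,0,0,0.55],[0,0,0,0,0,0.7],[0,0,0,0,0,0.85],[0,0,0,0,0,1],[0,0,0,0,0,1.05]]'
python3 - <<'E'
from h import *
p,R,o=log(); print(p,np.round(o['qpos'],2))
print(go(*tcp(2,1,.13,.03)))
E
```

```text
time_s: 3.8
ee_pos: [0.5654, 0.2458, 0.351]
eef_rot: [-2.357, 0.001, -2.825]
force: [-0.5, 0.1, -2.8]
grip_width: 0.0332
grip_force: 50.0
time_s: 4.6
ee_pos: [0.5659, 0.2446, 0.3492]
eef_rot: [-2.682, 0.661, 2.562]
force: [0.5, 0.1, -3.3]
grip_width: 0.033
grip_force: 50.0
time_s: 5.4
ee_pos: [0.5659, 0.2446, 0.3492]
eef_rot: [2.672, 0.655, 1.189]
force: [-0.0, 0.3, -3.7]
grip_width: 0.0332
grip_force: 50.0
[0.5658516  0.24460989 0.34920525] [ 0.43  0.53  1.38 -0.79  1.41  0.86]
[1.112, -0.67, -1.829, -0.001, 0.001, 1.037]
```

```bash
python3 -m jog '[[0,0,0,0,0,0.1],[0,0,0,0,0,0.25],[0,0,0,0,0,0.4],[0,0,0,0,0,0.55],[0,0,0,0,0,0.7],[0,0,0,0,0,0.85],[0,0,0,0,0,1],[0,0,0,0,0,1.037]]'
python3 - <<'E'
from h import *
p,R,o=log(); print(p,np.round(o['qpos'],2))
print(go(*tcp(2,1,.13,.03)),go(*tcp(2,1,.08,0)),go(*tcp(2,1,.0,0)))
c=cam('wrist','w3.png')
b,F=frame(2); 
E
```

```text
time_s: 6.2
ee_pos: [0.5659, 0.2446, 0.3492]
eef_rot: [2.357, 0.001, 0.314]
force: [0.2, 0.1, -3.1]
grip_width: 0.0331
grip_force: 50.0
[0.56586533 0.24460043 0.34917164] [ 0.43  0.53  1.38 -0.79  1.41  1.89]
[-0.012, -1.296, -1.833, -0.0, 0.002, -0.0] [0.001, -3.415, 5.289, -0.0, 0.002, -0.0] [0.015, -3.413, 13.289, -0.0, 0.002, -0.0]
```

View pics/w3.png

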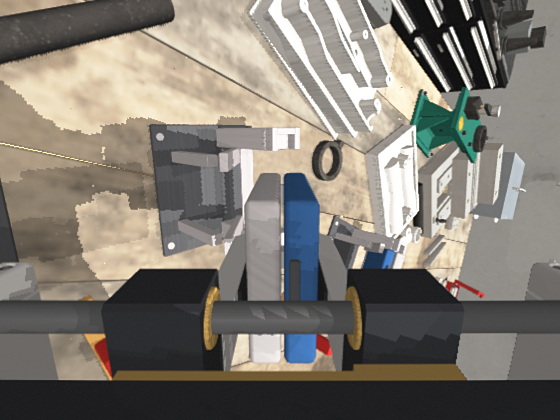

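The tin is held shut, base up. Now I'll lower it back into its stand.

```bash
python3 -m jog '[[0,-1,3,0,0.001,0],[0,-2.2,6,0,0.002,0],[0,-2.4,9,0,0.002,0],[0,-2.6,11,0,0.002,0],[0,-2.9,12.5,0,0.002,0],[0,-3.1,13,0,0.002,0],[0,-3.3,13.2,0,0.002,0],[0,-3.3,13.2,0,0.002,0]]'
python3 - <<'E'
from h import *
p,R,o=log(); print(p,np.round(o['qpos'],2),o['force'])
print(go(*tcp(2,1,.0,0)))
E
```

```text
time_s: 7.05
ee_pos: [0.5874, 0.1789, 0.2344]
eef_rot: [2.356, 0.001, 0.32]
force: [1.5, -2.2, -3.0]
grip_width: 0.0331
grip_force: 50.0
[0.58744762 0.17894841 0.23441486] [ 0.32  0.65  1.48 -0.87  1.18  1.99] [ 1.50650234 -2.22219376 -3.00748049]
[-0.021, -0.189, 0.287, 0.0, -0.003, 0.004]
```

```bash
python3 -m jog '[[0,-0.1,0.15,0,0,0],[0,-0.15,0.22,0,0,0],[0,-0.15,0.22,0,0,0]]'
python3 - <<'E'
from h import *
p,R,o=log(); print(p,o['eef_rot'],o['force'])
print(go(*tcp(2,1,.0,0)))
E
```

```text
time_s: 7.35
ee_pos: [0.5879, 0.1786, 0.2333]
eef_rot: [2.355, -0.002, 0.321]
force: [-0.5, -4.4, 6.1]
grip_width: 0.0328
grip_force: 50.0
[0.58791948 0.17856936 0.23329445] [ 2.35451623e+00 -1.64823850e-03  3.20761681e-01] [-0.48020958 -4.3952839   6.06814318]
[-0.055, -0.146, 0.172, 0.002, -0.005, 0.002]
```

```bash
python3 -m jog '[[0,0.05,0.15,0,0,0],[0,0.05,0.25,0,0,0],[0,0.05,0.25,0,0,0]]'
python3 - <<'E'
from h import *
p,R,o=log(); print(p,o['eef_rot'],o['force']@R, o['moment']@R)
print(go(*tcp(2,1,.0,0)))
E
```

```text
time_s: 7.65
ee_pos: [0.5884, 0.1772, 0.2321]
eef_rot: [2.355, -0.002, 0.321]
force: [-6.2, 2.6, 12.3]
grip_width: 0.033
grip_force: 50.0
[0.58837188 0.17720134 0.23210931] [ 2.35525110e+00 -2.01640026e-03  3.21341076e-01] [ -4.98615344   5.54621372 -11.82610542] [-0.99799968 -0.84088797 -0.02194289]
[-0.054, -0.164, -0.014, 0.001, -0.005, 0.003]
```

```bash
python3 -m jog '[[0,0,0,0,0,0],[0,0,0,0,0,0],[0,0,0,0,0,0],[0,0,0,0,0,0]]' 70
python3 -m jog '[[0,0,-1,0,0,0],[0,0,-3,0,0,0],[0,0,-6,0,0,0],[0,0,-9,0,0,0],[0,0,-12,0,0,0],[0,2,-16,0,0,0],[0,2,-16,0,0,0]]'
python3 - <<'E'
from h import *
p,R,o=log(); c=cam('wrist'); d=cam('top'); e=cam('scene')
a=c['img'][80:320,120:440]; b=cv2.resize(d['img'][150:235,240:320],None,fx=2.82,fy=2.82,interpolation=cv2.INTER_CUBIC);s=cv2.resize(e['img'][160:240,250:340],None,fx=3,fy=3,interpolation=cv2.INTER_CUBIC)
z=np.zeros((240,a.shape[1]+b.shape[1]+s.shape[1],3),np.uint8); 
x=0
for q in(a,b,s): q=q[:240]; z[:q.shape[0],x:x+q.shape[1]]=q; x+=q.shape[1]
cv2.imwrite('pics/m1.png',z[:, :800]); print(p,np.round(o['qpos'],2),o['force'])
E
```

```text
time_s: 8.05
ee_pos: [0.5882, 0.1765, 0.2298]
eef_rot: [2.357, 0.001, 0.321]
force: [-0.2, -0.5, 0.0]
grip_width: 0.0618
grip_force: 0.0
time_s: 8.75
ee_pos: [0.5566, 0.2724, 0.3634]
eef_rot: [2.358, -0.008, 0.323]
force: [0.2, -0.4, 0.1]
grip_width: 0.0659
grip_force: 0.0
[0.55658195 0.27241637 0.36342672] [ 0.48  0.53  1.35 -0.78  1.45  1.9 ] [ 0.21189823 -0.42195285  0.13084228]
```

View pics/m1.png

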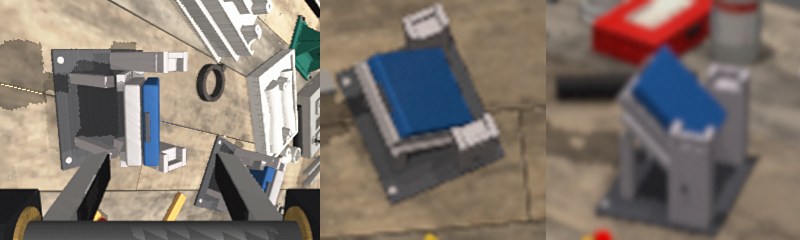

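Tin 2 now lies lid-down and shut, seated square in its stand. On to tin 3: I'll unwind the wrist while rising.

```bash
python3 -m jog '[[0,2,-2,0,0,-0.15],[0,4,-4,0,0,-0.3],[0,5,-5,0,0,-0.45],[0,5,-5,0,0,-0.6],[0,5,-5,0,0,-0.75],[0,5,-5,0,0,-0.9],[0,5,-5,0,0,-1.05],[0,5,-5,0,0,-1.2]]' 70
python3 - <<'E'
from h import *
p,R,o=log(); print(p,np.round(o['qpos'],2))
print(go(*tcp(3,-1,.13,.08)),np.round(tcp(3,-1,.13,.08)[0],3))
E
```

```text
time_s: 9.7
ee_pos: [0.5575, 0.2699, 0.4264]
eef_rot: [2.803, 0.723, 1.398]
force: [-0.3, 1.1, 0.2]
grip_width: 0.0657
grip_force: 0.0
[0.55752833 0.26993941 0.42643903] [ 0.47  0.48  1.28 -0.77  1.55  0.6 ]
[-23.188, -0.799, 24.744, 0.288, 0.199, -1.598] [ 0.574 -0.068  0.403]
```

```bash
python3 -m jog '[[-2,0,2,0.03,0.02,-0.14],[-5,-0.2,5.3,0.05,0.04,-0.28],[-8,-0.3,8.5,0.08,0.055,-0.42],[-11,-0.4,11.7,0.1,0.07,-0.57],[-14,-0.5,15,0.13,0.09,-0.72],[-17,-0.6,18.1,0.16,0.11,-0.87],[-20,-0.7,21.3,0.185,0.13,-1.02],[-22,-0.75,23.5,0.21,0.145,-1.17]]'
python3 - <<'E'
from h import *
p,R,o=log(); print(p,np.round(o['qpos'],2))
print(go(*tcp(3,-1,.13,.02)),np.round(tcp(3,-1,.13,.02)[0],3))
E
```

```text
time_s: 10.5
ee_pos: [0.572, -0.0535, 0.4034]
eef_rot: [-2.491, 0.336, 2.709]
force: [0.5, 0.3, 1.0]
grip_width: 0.0655
grip_force: 0.0
[ 0.57201114 -0.0534822   0.40344213] [-0.07  0.37  1.48 -0.75  1.33 -0.9 ]
[1.215, 2.649, 5.5, 0.082, 0.053, -0.446] [ 0.574 -0.068  0.343]
```

```bash
python3 -m jog '[[0.4,1,2,0.027,0.018,-0.147],[0.8,1.8,4,0.054,0.036,-0.29],[1.2,2.65,5.5,0.082,0.053,-0.43],[1.2,2.65,5.5,0.082,0.053,-0.446],[1.2,2.65,5.5,0.082,0.053,-0.446]]'
python3 - <<'E'
from h import *
p,R,o=log(); print(p,np.round(o['qpos'],2))
c=cam('wrist')
uv=lambda P:proj(c,P)
M=np.array([[a,b,z] for z in(17,-17) for a in(-48,) for b in(42,-42)])/1000.
b,F=frame(3); a=BED[3][2]; X=np.c_[F[:,2],[-np.sin(a),np.cos(a),0],F[:,1]]
U=proj(c,M@X.T+b); print(np.round(U).tolist())
x0,y0=U.mean(0)-[80,75]; x0,y0=int(x0),int(y0); im=cv2.resize(c['img'][y0:y0+150,x0:x0+190],None,fx=4,fy=4,interpolation=cv2.INTER_CUBIC)
for u in U: cv2.circle(im,tuple(int(round(q)) for q in (u-[x0,y0])*4),4,(0,255,0),1)
cv2.imwrite('pics/w4.png',im); print(x0,y0); np.savez('w4.npz',R=c['R'],t=c['t'],K=c['intrinsics'],k1=c['k1'])
E
```

```text
time_s: 11.0
ee_pos: [0.5753, -0.0653, 0.3442]
eef_rot: [-2.357, 0.009, 3.009]
force: [-1.1, -0.6, 0.2]
grip_width: 0.066
grip_force: 0.0
[ 0.57527347 -0.06526445  0.34416983] [-0.09  0.45  1.52 -0.82  1.32 -1.25]
[[278.0, 250.0], [277.0, 161.0], [314.0, 249.0], [315.0, 161.0]]
216 130
```

View pics/w4.png

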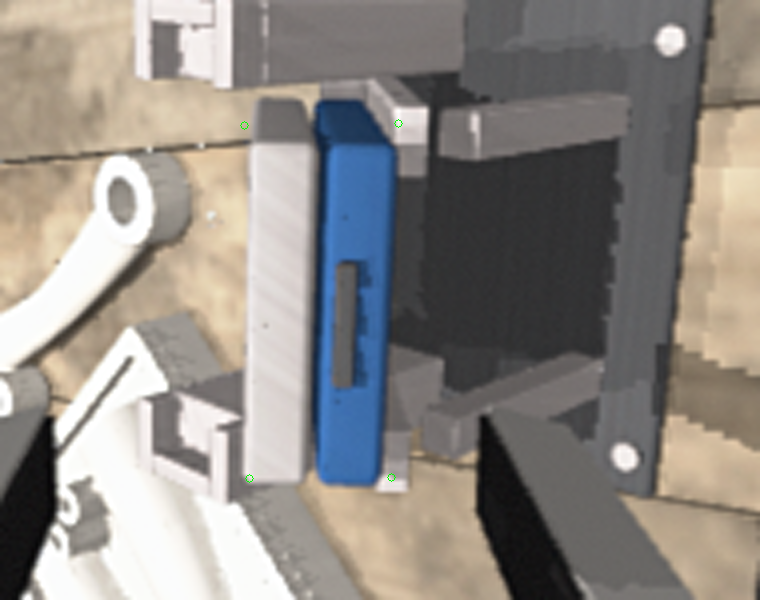

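```bash
python3 - <<'E'
from h import *
from scipy.optimize import least_squares
z=np.load('w4.npz'); c=dict(R=z['R'],t=z['t'],intrinsics=z['K'],k1=float(z['k1']))
M=np.array([[a,b,q] for q in(16.5,-16.5) for a in(-47.5,) for b in(41,-41)])/1000.
ob=np.array([[245,485],[249,140],[383,487],[397,146]])/4+[216,130]
s=np.sqrt(.5)
def f(p):
    cz,sz=np.cos(p[2]),np.sin(p[2]); X=np.c_[[cz*s,sz*s,-s],[-sz,cz,0],[cz*s,sz*s,s]]
    return (proj(c,M@X.T+[p[0],p[1],.095])-ob).ravel()
r=least_squares(f,BED[3]); print(r.x,np.round(r.fun,1))
import re
t=open('h.py').read().replace('(.545,-.2941,-1.7)',str(tuple(np.round(r.x,4).tolist()))); open('h.py','w').write(t)
E
python3 - <<'E'
from h import *
print(BED,go(*tcp(3,-1,.09)),go(*tcp(3,-1,0)))
E
```

```text
[ 0.54739366 -0.29495893 -1.7307964 ] [ 0.2 -0.4  0.1  0.8 -0.1 -0.4  0.1 -0.2]
{2: (0.6297, 0.0489, -1.2551), 3: (0.5474, -0.295, -1.7308)} [-0.767, 1.292, 5.818, 0.001, 0.027, 0.012] [-0.527, 1.281, 14.814, 0.001, 0.027, 0.012]
```

```bash
python3 -m jog '[[-0.4,0.7,2,0.001,0.015,0.01],[-0.77,1.29,4,0.001,0.027,0.012],[-0.7,1.29,6,0.001,0.027,0.012],[-0.65,1.28,9,0.001,0.027,0.012],[-0.57,1.28,12,0.001,0.027,0.012],[-0.53,1.28,14,0.001,0.027,0.012],[-0.53,1.28,14.8,0.001,0.027,0.012],[-0.53,1.28,14.8,0.001,0.027,0.012]]'
python3 - <<'E'
from h import *
p,R,o=log(); print(p,np.round(o['qpos'],2))
print(go(*tcp(3,-1,0)))
E
python3 -m jog '[[0,0,0,0,0,0],[0,0,0,0,0,0],[0,0,0,0,0,0],[0,0,0,0,0,0],[0,0,0,0,0,0],[0,0,0,0,0,0]]' 0 50
```

```text
time_s: 11.85
ee_pos: [0.5688, -0.1612, 0.2303]
eef_rot: [-2.356, -0.004, 2.982]
force: [0.7, 0.0, 0.3]
grip_width: 0.066
grip_force: 0.0
[ 0.56880362 -0.16118404  0.23025433] [-0.25  0.61  1.57 -0.91  1.1  -1.17]
[-0.019, -0.019, -0.094, -0.0, -0.002, 0.003]
time_s: 12.45
ee_pos: [0.5691, -0.1605, 0.2314]
eef_rot: [-2.355, -0.002, 2.984]
force: [-0.5, 2.7, 6.3]
grip_width: 0.033
grip_force: 50.0
```

```bash
python3 -m jog '[[0,-0.6,-0.3,0,0,0],[0,-1.2,-1.5,0,0,0],[0,-2,-4,0,0,0],[0,-2.5,-7,0,0,0],[0,-3.2,-10,0,0,0],[0,-3.5,-13.5,0,0,0],[0,-3.5,-13.5,0,0,0],[0,-3.5,-13.5,0,0,0]]'
python3 -m jog '[[0,0,0,0,0,0.1],[0,0,0,0,0,0.25],[0,0,0,0,0,0.4],[0,0,0,0,0,0.55],[0,0,0,0,0,0.7],[0,0,0,0,0,0.85],[0,0,0,0,0,1],[0,0,0,0,0,1.05]]'
python3 -m jog '[[0,0,0,0,0,0.1],[0,0,0,0,0,0.25],[0,0,0,0,0,0.4],[0,0,0,0,0,0.55],[0,0,0,0,0,0.7],[0,0,0,0,0,0.85],[0,0,0,0,0,1],[0,0,0,0,0,1.05]]'
python3 -m jog '[[0,0,0,0,0,0.1],[0,0,0,0,0,0.25],[0,0,0,0,0,0.4],[0,0,0,0,0,0.55],[0,0,0,0,0,0.7],[0,0,0,0,0,0.85],[0,0,0,0,0,1],[0,0,0,0,0,1.04]]'
python3 - <<'E'
from h import *
p,R,o=log(); print(p,np.round(o['qpos'],2))
print(go(*tcp(3,1,0)))
E
```

```text
time_s: 13.25
ee_pos: [0.5803, -0.0905, 0.3513]
eef_rot: [-2.356, -0.003, 2.984]
force: [0.7, -0.4, -3.3]
grip_width: 0.0331
grip_force: 50.0
time_s: 14.05
ee_pos: [0.5801, -0.0916, 0.3495]
eef_rot: [-2.678, 0.659, 2.09]
force: [0.2, 0.4, -3.9]
grip_width: 0.0334
grip_force: 50.0
time_s: 14.85
ee_pos: [0.5801, -0.0916, 0.3495]
eef_rot: [2.676, 0.658, 0.718]
force: [0.3, 0.3, -2.7]
grip_width: 0.0336
grip_force: 50.0
time_s: 15.65
ee_pos: [0.5801, -0.0916, 0.3495]
eef_rot: [2.356, 0.003, -0.162]
force: [-0.8, 0.1, -3.3]
grip_width: 0.033
grip_force: 50.0
[ 0.58012991 -0.09160506  0.3495437 ] [-0.13  0.46  1.49 -0.81  1.33  1.86]
[0.057, -3.432, 13.326, 0.0, 0.003, 0.001]
```

```bash
python3 -m jog '[[0,-1,3,0,0.001,0],[0,-2.2,6,0,0.003,0],[0.05,-2.4,9,0,0.003,0],[0.05,-2.6,11,0,0.003,0],[0.05,-2.9,12.4,0,0.003,0],[0.05,-3.2,13,0,0.003,0],[0.05,-3.3,13.2,0,0.003,0],[0.05,-3.3,13.2,0,0.003,0]]'
python3 - <<'E'
from h import *
p,R,o=log(); print(p,o['eef_rot'],o['force']@R)
print(go(*tcp(3,1,.0,0)))
E
```

```text
time_s: 16.45
ee_pos: [0.5696, -0.1597, 0.2345]
eef_rot: [2.356, 0.002, -0.154]
force: [0.2, 1.5, -3.5]
grip_width: 0.0331
grip_force: 50.0
[ 0.56960187 -0.15972179  0.234486  ] [ 2.35585357e+00  2.12818924e-03 -1.54404807e-01] [-0.04447248 -3.52381786  1.42132445]
[-0.036, -0.17, 0.317, 0.0, -0.002, 0.005]
```

```bash
python3 -m jog '[[0,-0.1,0.15,0,0,0],[0,-0.12,0.28,0,0,0],[0,-0.12,0.35,0,0,0],[0,-0.12,0.35,0,0,0]]'
python3 - <<'E'
from h import *
p,R,o=log(); print(p,o['eef_rot'],o['force']@R)
print(go(*tcp(3,1,.0,0)))
E
```

```text
time_s: 16.85
ee_pos: [0.5696, -0.1607, 0.2322]
eef_rot: [2.356, 0.001, -0.154]
force: [-1.2, 10.1, 5.7]
grip_width: 0.0332
grip_force: 50.0
[ 0.56959948 -0.16073111  0.23217755] [ 2.35585679e+00  6.30437893e-04 -1.54271950e-01] [ -2.72260967  -2.93480916 -10.9308938 ]
[-0.052, -0.077, 0.083, 0.0, -0.004, 0.004]
```

```bash
python3 -m jog '[[0,-0.08,0,0,0,0],[0,-0.12,0,0,0,0],[0,-0.12,0,0,0,0]]'
python3 -m jog '[[0,0,0,0,0,0],[0,0,0,0,0,0],[0,0,0,0,0,0],[0,0,0,0,0,0]]' 70
python3 -m jog '[[0,0,-1,0,0,0],[0,0,-3,0,0,0],[0,0,-6,0,0,0],[0,0,-9,0,0,0],[0,0,-12,0,0,0],[0,2,-16,0,0,0],[0,6,-20,0,0,0],[0,6,-20,0,0,0]]'
python3 - <<'E'
from h import *
p,R,o=log(); c=cam('wrist'); d=cam('top'); e=cam('scene')
a=c['img'][80:320,120:440]; b=cv2.resize(d['img'][165:250,360:440],None,fx=2.82,fy=2.82,interpolation=cv2.INTER_CUBIC);s=cv2.resize(e['img'][220:300,335:425],None,fx=3,fy=3,interpolation=cv2.INTER_CUBIC)
z=np.zeros((240,a.shape[1]+b.shape[1]+s.shape[1],3),np.uint8); 
x=0
for q in(a,b,s): q=q[:240]; z[:q.shape[0],x:x+q.shape[1]]=q; x+=q.shape[1]
cv2.imwrite('pics/m2.png',z[:, :800]); print(p,np.round(o['qpos'],2),o['force'])
E
```

```text
time_s: 17.15
ee_pos: [0.5697, -0.1603, 0.2318]
eef_rot: [2.354, 0.001, -0.154]
force: [-1.2, 6.0, 8.7]
grip_width: 0.033
grip_force: 50.0
time_s: 17.55
ee_pos: [0.5694, -0.1608, 0.2302]
eef_rot: [2.356, 0.002, -0.155]
force: [0.8, -0.6, -0.3]
grip_width: 0.0617
grip_force: 0.0
time_s: 18.35
ee_pos: [0.5849, -0.062, 0.4208]
eef_rot: [2.356, -0.007, -0.154]
force: [-0.0, -0.5, 0.3]
grip_width: 0.0659
grip_force: 0.0
[ 0.58490239 -0.06200803  0.42076397] [-0.08  0.4   1.4  -0.79  1.46  1.79] [-0.04320203 -0.49354507  0.3107557 ]
```

View pics/m2.png

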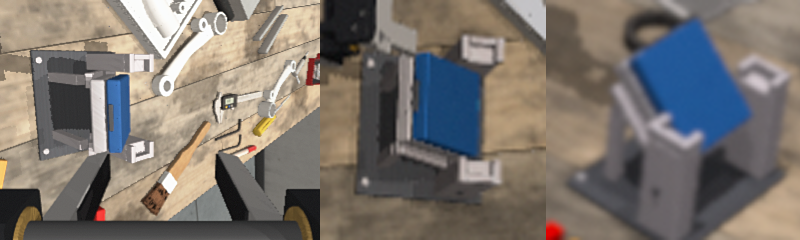

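Both tins are now lid-down and seated. I'll re-measure the keepers and plan the next moves.

```bash
cat >> h.py <<'E'
def keepers():
    c=cam('top'); im=c['img']; hsv=cv2.cvtColor(im,cv2.COLOR_BGR2HSV)
    yel=cv2.inRange(hsv,(18,150,120),(34,255,255)); red=cv2.inRange(hsv,(0,170,90),(6,255,255))|cv2.inRange(hsv,(174,170,90),(180,255,255))
    n,l,s,ce=cv2.connectedComponentsWithStats(cv2.dilate(yel|red,np.ones((3,3))))
    for i in range(1,n):
        p=np.argwhere((l==i)&(yel>0))[:,::-1]
        if len(p)<30 or s[i,0]>500: continue
        P=np.array([atz(c,q,0.01)[:2] for q in p]); (cx,cy),sz,ang=cv2.minAreaRect((P*1000).astype(np.float32))
        u=np.linalg.svd(P-P.mean(0))[2][0]; print(np.round([cx,cy]),np.round(sz),'dir',round(np.degrees(np.arctan(u[1]/u[0])),1))
def down(x,y,z,th):
    t=np.radians(th); Y=np.array([np.cos(t),np.sin(t),0]); Z=np.array([0,0,-1.]); return [x,y,z+ctrl.tcp_to_grasp],np.c_[np.cross(Y,Z),Y,Z]
E
python3 - <<'E'
from h import *
keepers()
print(go(*down(.466,.006,.16,53.3)))
E
```

```text
[ 951. -552.] [28. 31.] dir 4.6
[ 460. -148.] [ 20. 105.] dir -23.3
[445. 129.] [118.  20.] dir 30.7
[ 378. -269.] [20. 85.] dir -13.5
[368. 275.] [119.  19.] dir 8.2
[-12.777, -8.666, 1.634, 0.249, 1.027, -2.476]
```

```bash
python3 - <<'E'
from h import *
print(go(*down(.445,.129,.20,31)))
E
python3 -m jog '[[0,0,0,0,0,-0.15],[0,0,0,0,0,-0.3],[0,0,0,0,0,-0.45],[0,0,0,0,0,-0.6],[0,0,0,0,0,-0.75],[0,0,0,0,0,-0.9],[0,0,0,0,0,-1.05],[0,0,0,0,0,-1.2]]' 70
python3 - <<'E'
from h import *
print(go(*down(.445,.129,.20,31)),pose()[2]['qpos'])
E
```

```text
[-16.764, -14.212, -9.549, 0.407, 0.882, -2.124]
time_s: 19.35
ee_pos: [0.5851, -0.0631, 0.4119]
eef_rot: [2.805, 0.725, 0.925]
force: [0.5, 0.9, 0.2]
grip_width: 0.0661
grip_force: 0.0
[7.26, -20.738, -9.603, -0.141, 0.81, -1.001] [-0.08395355  0.40717628  1.4089158  -0.7900713   1.45145509  0.58455433]
```

```bash
python3 -m jog '[[0.9,-2.6,-1.2,-0.015,0.09,-0.11],[1.8,-5.2,-2.4,-0.03,0.18,-0.22],[2.7,-7.8,-3.6,-0.05,0.28,-0.35],[3.6,-10.4,-4.8,-0.065,0.37,-0.46],[4.5,-13,-6,-0.08,0.46,-0.57],[5.5,-15.6,-7.2,-0.1,0.56,-0.69],[6.4,-18.2,-8.4,-0.115,0.65,-0.8],[7.26,-20.7,-9.6,-0.13,0.74,-0.91]]' 55
python3 - <<'E'
from h import *
p,R,o=log(); print(go(*down(.445,.129,.12,31)),np.round(o['qpos'],2)); keepers()
E
```

```text
time_s: 20.15
ee_pos: [0.4453, 0.1303, 0.3795]
eef_rot: [-3.139, 0.071, 2.021]
force: [0.6, 1.1, -0.4]
grip_width: 0.0516
grip_force: 0.0
[0.464, -0.062, 7.899, -0.006, 0.071, -0.091] [ 0.22  0.13  1.79 -0.07  1.21 -0.21]
[ 951. -552.] [28. 31.] dir 4.6
[ 440. -138.] [ 20. 150.] dir -26.0
[466.   6.] [118.  20.] dir 53.0
[ 378. -269.] [20. 85.] dir -13.2
[368. 275.] [119.  19.] dir 8.0
```

```bash
python3 -m jog '[[0.3,-0.06,2,-0.006,0.07,-0.09],[0.46,-0.06,4,-0.006,0.071,-0.091],[0.46,-0.06,5.5,-0.006,0.071,-0.091],[0.46,-0.06,5.5,-0.006,0.071,-0.091],[0.46,-0.06,5.5,-0.006,0.071,-0.091]]'
python3 - <<'E'
from h import *
p,R,o=log(); print(go(*down(.445,.129,.035,31)),o['eef_rot'])
c=cam('wrist'); print('grasp px at bar',proj(c,[.445,.129,.01]),'red top',proj(c,[.445,.129,.05]))
cv2.imwrite('pics/w5.png',c['img']); np.savez('w5.npz',R=c['R'],t=c['t'],K=c['intrinsics'],k1=c['k1'])
E
```

```text
time_s: 20.7
ee_pos: [0.4456, 0.1295, 0.3256]
eef_rot: [3.141, 0.004, 2.108]
force: [0.0, -0.2, -0.1]
grip_width: 0.0513
grip_force: 0.0
[0.034, -0.081, 11.022, 0.0, 0.004, -0.004] [3.14119379 0.0042973  2.10767397]
grasp px at bar [[281.41561452 201.28048037]] red top [[281.29845017 211.83958091]]
```

View pics/w5.png

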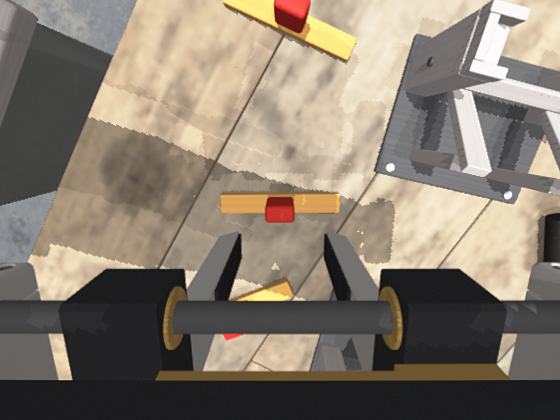

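The bar spans (221–340, 194–214), centred about 1 px from the prediction. I'll check its cross position from the segmented edges, then descend.

```bash
python3 - <<'E'
from h import *
z=np.load('w5.npz'); c=dict(R=z['R'],t=z['t'],intrinsics=z['K'],k1=float(z['k1'])); im=cv2.imread('pics/w5.png')
hsv=cv2.cvtColor(im,cv2.COLOR_BGR2HSV)
for col in (235,255,310,325): 
    yy=[y for y in range(180,225) if hsv[y,col,0] in range(12,34) and hsv[y,col,1]>130]
    print(col,yy[0],yy[-1],[int(v) for v in hsv[190:220,col,2]])
Y=np.array([np.cos(np.radians(31)),np.sin(np.radians(31)),0]); X=np.cross(Y,[0,0,-1])
for s in(-1,1):
  for zz in (0,.01): print(s,zz,proj(c,np.array([.445,.129,zz])+s*.01*X-.03*Y))
E
python3 -m jog '[[0.03,-0.08,4,0,0.004,-0.004],[0.03,-0.08,7,0,0.004,-0.004],[0.03,-0.08,9,0,0.004,-0.004],[0.03,-0.08,10.5,0,0.004,-0.004],[0.03,-0.08,11,0,0.004,-0.004],[0.03,-0.08,11,0,0.004,-0.004]]'
```

```text
235 193 212 [152, 126, 123, 128, 157, 214, 229, 221, 217, 219, 221, 219, 220, 220, 218, 217, 216, 219, 221, 222, 223, 221, 213, 182, 149, 150, 153, 153, 153, 152]
255 193 212 [153, 147, 128, 130, 164, 218, 226, 220, 218, 218, 220, 219, 221, 221, 218, 216, 216, 220, 221, 223, 223, 221, 209, 151, 124, 127, 129, 133, 146, 147]
310 193 212 [126, 107, 117, 141, 192, 223, 221, 217, 218, 220, 220, 220, 220, 218, 217, 218, 214, 219, 220, 220, 217, 213, 198, 143, 133, 137, 140, 142, 142, 142]
325 193 212 [207, 173, 121, 137, 197, 223, 221, 217, 219, 219, 221, 221, 221, 217, 216, 215, 215, 219, 219, 219, 215, 211, 192, 110, 133, 139, 140, 141, 141, 141]
-1 0 [[252.64495148 208.54137635]]
-1 0.01 [[251.70900831 211.055122  ]]
1 0 [[252.09496396 189.64622468]]
1 0.01 [[251.1258702  191.59315783]]
time_s: 21.35
ee_pos: [0.4454, 0.1291, 0.2162]
eef_rot: [3.14, 0.001, 2.112]
force: [0.4, 0.0, 0.4]
grip_width: 0.0513
grip_force: 0.0
```

```bash
python3 -m jog '[[-0.13,0,0.1,0,0,0],[-0.13,0,0.1,0,0,0],[-0.13,0,0.1,0,0,0],[-0.13,0,0.1,0,0,0],[-0.13,0,0.1,0,0,0],[-0.13,0,0.1,0,0,0]]' 0 30
python3 -m jog '[[0,0,-3,0,0,0],[0,0,-8,0,0,0],[0,0,-12,0,0,0],[0,0,-16,0,0,0],[0,0,-18,0,0,0],[0,0,-18,0,0,0]]'
python3 - <<'E'
from h import *
p,R,o=log()
b=BED[2]; x,y=b[0]+.038*np.cos(b[2]),b[1]+.038*np.sin(b[2])
print(o['grip_width'],o['ee_pos'],x,y,go(*down(x,y,.035+.097+.05,np.degrees(b[2])+90)))
E
```

```text
time_s: 21.95
ee_pos: [0.446, 0.128, 0.2155]
eef_rot: [3.139, 0.001, 2.112]
force: [-3.1, -1.4, 7.0]
grip_width: 0.0258
grip_force: 30.0
time_s: 22.55
ee_pos: [0.4455, 0.128, 0.3976]
eef_rot: [3.135, 0.003, 2.112]
force: [-0.2, -0.0, -2.8]
grip_width: 0.0255
grip_force: 30.0
0.02552868175193226 [0.44550755 0.12795522 0.39763696] 0.6414981815202314 0.012777944233257274 [-19.963, 10.834, 3.65, 0.007, 0.002, 0.226]
```

```bash
python3 -m jog '[[-3,1.6,0,0.001,0,0.03],[-7,3.8,0,0.003,0,0.08],[-11,6,0,0.004,0.001,0.13],[-15,8,0.5,0.005,0.001,0.17],[-18,9.8,1,0.007,0.002,0.21],[-19.96,10.8,1.2,0.007,0.002,0.226],[-19.96,10.8,1.2,0.007,0.002,0.226],[-19.96,10.8,1.2,0.007,0.002,0.226]]'
python3 - <<'E'
from h import *
p,R,o=log()
b=BED[2]; x,y=b[0]+.038*np.cos(b[2]),b[1]+.038*np.sin(b[2])
print(go(*down(x,y,.035+.097,np.degrees(b[2])+90)))
c=cam('wrist'); cz,sz=np.cos(b[2]),np.sin(b[2]); im=c['img']
Q=[[dx,dy] for dx in(-13,13) for dy in(64,-64,48,-48)]
P=[[x+(q[0]*cz-q[1]*sz)/1000,y+(q[0]*sz+q[1]*cz)/1000,.109] for q in Q]
U=proj(c,P); print(np.round(U,1).tolist())
x0,y0=max(0,int(U[:,0].min()-40)),max(0,int(U[:,1].min()-50)); crop=im[y0:y0+200,x0:x0+266]; print(x0,y0,U.max(0))
crop=cv2.resize(crop,None,fx=3,fy=3,interpolation=cv2.INTER_CUBIC)
for u in U: cv2.circle(crop,tuple(int(round(v)) for v in (u-[x0,y0])*3),3,(0,255,0),1)
cv2.imwrite('pics/w6.png',crop)
E
```

```text
time_s: 23.35
ee_pos: [0.6408, 0.0126, 0.3815]
eef_rot: [-3.134, -0.002, 1.886]
force: [0.2, -1.9, -1.3]
grip_width: 0.0263
grip_force: 30.0
[-0.013, 0.121, 6.911, -0.007, -0.002, -0.0]
[[360.5, 199.9], [210.6, 199.7], [341.7, 199.9], [229.3, 199.8], [358.7, 229.0], [212.3, 228.7], [340.3, 229.0], [230.5, 228.7]]
170 149 [360.53929355 229.01847164]
```

View pics/w6.png

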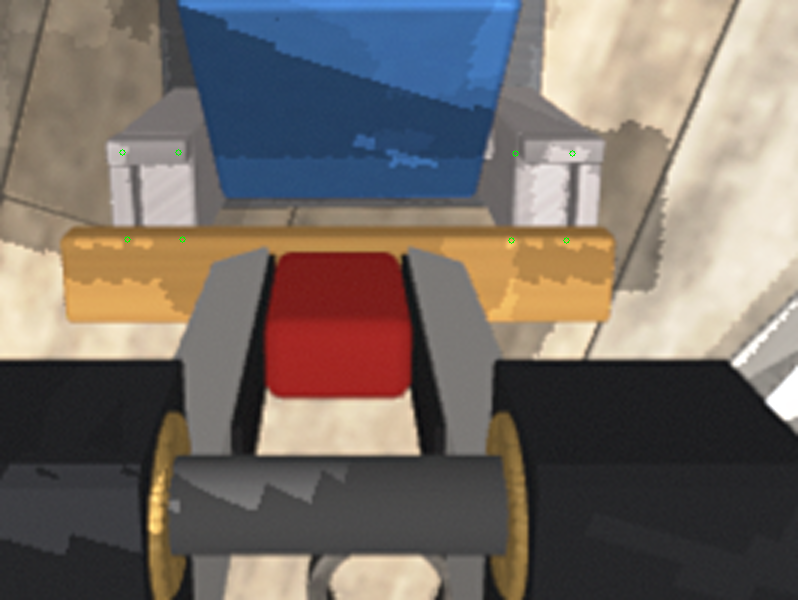

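```bash
python3 - <<'E'
from h import *
c=cam('wrist'); p,R,o=pose(); g=p+R[:,2]*ctrl.tcp_to_grasp
for zz in(-.025,-.035):
  for sx in(.01,-.01):
    print(zz,sx,[np.round(proj(c,g+R[:,0]*sx+R[:,1]*sy+[0,0,zz])[0],1).tolist() for sy in(-.06,.06)])
b=BED[2]; cz,sz=np.cos(b[2]),np.sin(b[2]); x,y=b[0]+.038*cz,b[1]+.038*sz
for dx in(-20,-19,-13): print(dx,np.round(proj(c,[[x+(dx*cz-d*sz)/1000,y+(dx*sz+d*cz)/1000,.109] for d in(-70,70)]),1).tolist())
# pixel brightness column through left & right pockets and row
for col in(218,223,348,352): print(col,[int(v) for v in c['img'][188:226,col].mean(1)])
for row in(196,200,210,218): print(row,[int(v) for v in c['img'][row,200:240].mean(1)],[int(v) for v in c['img'][row,336:376].mean(1)])
E
```

```text
-0.025 0.01 [[188.7, 226.9], [376.5, 226.9]]
-0.025 -0.01 [[191.0, 256.0], [374.2, 256.1]]
-0.035 0.01 [[193.3, 222.4], [372.1, 222.4]]
-0.035 -0.01 [[195.4, 250.2], [370.0, 250.3]]
-20 [[203.2, 191.9], [367.8, 192.2]]
-19 [[203.3, 193.0], [367.7, 193.3]]
-13 [[203.7, 199.9], [367.2, 200.2]]
218 [113, 115, 113, 114, 116, 116, 111, 113, 133, 155, 153, 150, 147, 146, 144, 144, 173, 200, 200, 196, 196, 198, 199, 198, 197, 197, 198, 199, 198, 194, 190, 191, 192, 197, 202, 191, 129, 94]
223 [114, 113, 115, 114, 115, 116, 109, 115, 134, 153, 153, 151, 147, 145, 142, 151, 195, 197, 198, 199, 196, 195, 195, 198, 197, 193, 192, 189, 188, 193, 197, 198, 194, 194, 198, 192, 141, 92]
348 [114, 114, 114, 115, 114, 118, 109, 118, 154, 157, 154, 150, 149, 145, 146, 164, 223, 224, 221, 206, 206, 218, 223, 224, 222, 217, 208, 221, 223, 219, 215, 214, 215, 222, 227, 219, 154, 96]
352 [113, 115, 114, 113, 115, 118, 108, 119, 159, 164, 192, 191, 194, 192, 179, 189, 224, 222, 217, 222, 222, 222, 220, 219, 221, 222, 218, 215, 213, 213, 216, 221, 220, 218, 222, 217, 153, 94]
196 [125, 126, 126, 125, 121, 1
[... 883 characters left out ...]
95, 195, 194, 195, 198, 199, 197, 195, 192, 190, 190, 192, 191, 180, 155, 103, 100, 103, 103, 104] [102, 102, 100, 100, 110, 148, 183, 200, 199, 194, 194, 208, 223, 223, 223, 221, 220, 219, 220, 223, 219, 199, 175, 118, 94, 101, 149, 211, 219, 214, 212, 213, 203, 158, 119, 118, 119, 118, 118, 121]
218 [119, 122, 124, 127, 127, 128, 131, 152, 189, 186, 186, 188, 190, 184, 147, 98, 100, 144, 190, 190, 188, 191, 195, 197, 199, 196, 196, 195, 195, 197, 197, 196, 195, 189, 161, 116, 101, 101, 102, 102] [101, 100, 100, 98, 117, 166, 188, 201, 199, 198, 202, 218, 215, 213, 213, 214, 216, 220, 222, 216, 201, 189, 141, 93, 92, 127, 193, 221, 213, 209, 209, 210, 192, 136, 128, 131, 132, 131, 131, 130]
```

```bash
python3 -m jog '[[-0.2,0.15,1.5,-0.007,-0.002,0],[-0.39,0.31,3,-0.007,-0.002,0],[-0.39,0.31,4.5,-0.007,-0.002,0],[-0.39,0.31,5,-0.007,-0.002,0],[-0.39,0.31,5,-0.007,-0.002,0]]'
python3 -m jog '[[0,0,0.3,0,0,0],[0,0,0.6,0,0,0],[0,0,0.8,0,0,0],[0,0,1,0,0,0],[0,0,1,0,0,0]]'
python3 - <<'E'
from h import *
p,R,o=log(); print(p,o['force']@R,o['moment']@R)
E
```

```text
time_s: 23.95
ee_pos: [0.6447, 0.0099, 0.3325]
eef_rot: [3.141, 0.001, 1.886]
force: [0.5, 0.7, -1.9]
grip_width: 0.0259
grip_force: 30.0
time_s: 24.45
ee_pos: [0.6449, 0.0097, 0.3233]
eef_rot: [3.14, 0.001, 1.886]
force: [-0.2, -0.7, -1.6]
grip_width: 0.0257
grip_force: 30.0
[0.64486493 0.00972508 0.32325085] [-0.57952947 -0.40439082  1.60640625] [ 0.05880821 -0.06215026 -0.00518805]
```

```bash
python3 -m jog '[[0,0,0.2,0,0,0],[0,0,0.4,0,0,0],[0,0,0.6,0,0,0],[0,0,0.7,0,0,0]]'
python3 -m jog '[[0,0,0.1,0,0,0],[0,0,0.2,0,0,0],[0,0,0.3,0,0,0],[0,0,0.4,0,0,0],[0,0,0.4,0,0,0]]'
python3 - <<'E'
from h import *
p,R,o=log(); print(p,o['force']@R,o['moment']@R)
E
```

```text
time_s: 24.85
ee_pos: [0.6449, 0.0097, 0.3162]
eef_rot: [3.14, 0.001, 1.886]
force: [0.1, -0.0, -1.5]
grip_width: 0.0259
grip_force: 30.0
time_s: 25.35
ee_pos: [0.6449, 0.0097, 0.3126]
eef_rot: [3.139, 0.001, 1.886]
force: [-0.3, 1.0, 0.2]
grip_width: 0.0255
grip_force: 30.0
[0.64491302 0.00972243 0.31261082] [ 1.09923846  0.00483033 -0.20741035] [0.20687353 0.02143321 0.01896605]
```

Down within a millimetre of the seat with no jamming. I'll nudge it down and release.

```bash
python3 -m jog '[[0,0,0.1,0,0,0],[0,0,0.2,0,0,0],[0,0,0.2,0,0,0]]'
python3 -m jog '[[0,0,0,0,0,0],[0,0,0,0,0,0],[0,0,0,0,0,0],[0,0,0,0,0,0]]' 45
python3 -m jog '[[0,0,-1.5,0,0,0],[0,0,-4,0,0,0],[0,0,-8,0,0,0],[0,0,-12,0,0,0],[-2,0,-15,0,0,0],[-6,0,-16,0,0,0],[-8,0,-16,0,0,0],[-8,0,-16,0,0,0]]'
python3 - <<'E'
from h import *
p,R,o=log(); c=cam('wrist','w7.png'); b=BED[2]; cz,sz=np.cos(b[2]),np.sin(b[2])
S=np.array([b[0]+.038*cz,b[1]+.038*sz])+.0028*np.array([cz,sz])+.0019*np.array([-sz,cz]); x,y=S
print(np.round(proj(c,[[x+(dx*cz-d*sz)/1000,y+(dx*sz+d*cz)/1000,.107] for dx in(-10,10) for d in(-60,60)]),1).tolist())
keepers(); print(go(*down(.466,.006,.13,53)))
E
```

```text
time_s: 25.65
ee_pos: [0.6448, 0.0098, 0.3125]
eef_rot: [3.139, 0.002, 1.886]
force: [-8.6, -0.1, 16.0]
grip_width: 0.0257
grip_force: 30.0
time_s: 26.05
ee_pos: [0.6449, 0.0097, 0.3102]
eef_rot: [3.14, 0.001, 1.886]
force: [0.1, -0.6, 0.1]
grip_width: 0.0422
grip_force: 0.0
time_s: 26.85
ee_pos: [0.6694, -0.0686, 0.4715]
eef_rot: [3.139, 0.002, 1.884]
force: [0.6, -0.1, 0.1]
grip_width: 0.0426
grip_force: 0.0
[[226.2, 107.9], [337.1, 107.6], [227.1, 127.0], [336.3, 126.6]]
[ 951. -552.] [28. 32.] dir -17.3
[703.  20.] [59. 21.] dir 8.7
[497.  50.] [14. 20.] dir -8.1
[ 378. -269.] [20. 85.] dir -13.5
[380. 277.] [94. 19.] dir 8.6
[13.168, -17.121, 16.004, 0.002, 0.002, -0.61]
```

View pics/w7.png

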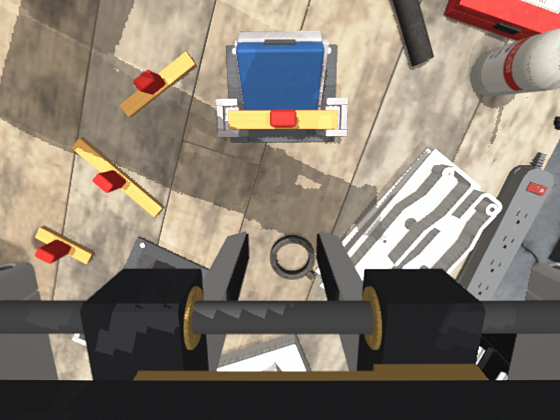

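Keeper 1 is seated: the bar runs (228–338, 120), both ends inside the pockets. Now the second keeper, seen at (158,84).

```bash
python3 -m jog '[[2,-2.5,0,0,0,-0.1],[4.5,-6,0,0,0,-0.2],[7,-9,0,0,0,-0.32],[9.5,-12.5,2,0,0,-0.44],[12,-16,5,0.002,0.002,-0.55],[13.17,-17.1,8,0.002,0.002,-0.61],[13.17,-17.1,11,0.002,0.002,-0.61],[13.17,-17.1,11,0.002,0.002,-0.61]]' 55
python3 - <<'E'
from h import *
p,R,o=log(); c=cam('wrist','w8.png'); im=c['img']; print(go(*down(.466,.006,.035,53)),R[:,0])
hsv=cv2.cvtColor(im,cv2.COLOR_BGR2HSV); m=cv2.inRange(hsv,(12,130,120),(34,255,255))
t=np.radians(53);Y=np.array([np.cos(t),np.sin(t),0]);X=np.cross(Y,[0,0,-1])
for s in(-.03,.03):
    for a in(.01,-.01):
        u=proj(c,np.array([.466,.006,.01])+s*Y+a*X)[0]; print(np.round(u,1))
    col=int(round(u[0])); ys=np.flatnonzero(m[int(u[1])-60:int(u[1])+40,col])+int(u[1])-60; print(col,ys.min() if len(ys) else None,ys.max() if len(ys) else None)
r=int(round(proj(c,[.466,.006,.01])[0,1])); 
for rr in (r-2,r+2): xs=np.flatnonzero(m[rr,150:420])+150; print(rr,xs.min(),xs.max(),[np.round(proj(c,np.array([.466,.006,.01])+s*Y)[0],1).tolist() for s in(-.06,.06)])
keepers()
E
```

```text
time_s: 27.75
ee_pos: [0.465, 0.0069, 0.3578]
eef_rot: [-3.139, -0.004, 2.498]
force: [0.0, 0.5, 0.8]
grip_width: 0.0516
grip_force: 0.0
[-0.074, -0.025, 14.458, -0.001, -0.002, 0.001] [-0.79980074  0.60025133  0.00413865]
[255.7 189.3]
[256.1 207. ]
256 191 208
[310.4 189.4]
[309.9 207.1]
310 191 208
196 159 317 [[228.8, 198.1], [337.3, 198.4]]
200 160 320 [[228.8, 198.1], [337.3, 198.4]]
[ 951. -552.] [28. 31.] dir 4.6
[671.  10.] [128.  22.] dir 18.3
[ 440. -138.] [ 20. 149.] dir -25.9
[ 378. -269.] [20. 85.] dir -13.3
[368. 275.] [119.  19.] dir 8.2
```

```bash
python3 -m jog '[[-0.12,-0.02,4,-0.001,-0.002,0],[-0.14,-0.02,8,-0.001,-0.002,0],[-0.14,-0.02,11,-0.001,-0.002,0],[-0.14,-0.02,13.5,-0.001,-0.002,0],[-0.14,-0.02,14.5,-0.001,-0.002,0],[-0.14,-0.02,14.5,-0.001,-0.002,0]]'
python3 -m jog '[[0,0,0,0,0,0],[0,0,0,0,0,0],[0,0,0,0,0,0],[0,0,0,0,0,0],[0,0,0,0,0,0]]' 0 30
python3 -m jog '[[0,0,-3,0,0,0],[0,0,-8,0,0,0],[0,0,-12,0,0,0],[0,0,-16,0,0,0],[0,0,-18,0,0,0],[0,0,-18,0,0,0]]'
python3 - <<'E'
from h import *
p,R,o=log()
b=BED[3]; x,y=b[0]+.038*np.cos(b[2]),b[1]+.038*np.sin(b[2])
print(o['ee_pos'],x,y,go(*down(x,y,.035+.097+.07,np.degrees(b[2])+90)))
E
```

```text
time_s: 28.45
ee_pos: [0.4677, 0.0049, 0.2153]
eef_rot: [3.141, 0.001, 2.496]
force: [-0.3, 0.7, 0.6]
grip_width: 0.0518
grip_force: 0.0
time_s: 28.95
ee_pos: [0.4673, 0.0048, 0.2158]
eef_rot: [3.14, 0.003, 2.496]
force: [-2.2, -0.5, 8.0]
grip_width: 0.0263
grip_force: 30.0
time_s: 29.55
ee_pos: [0.4668, 0.0049, 0.3978]
eef_rot: [3.138, 0.006, 2.496]
force: [-0.3, 0.1, -2.4]
grip_width: 0.0258
grip_force: 30.0
[0.46677462 0.00494124 0.39780227] 0.5413457703497443 -0.3325146145300997 [-26.245, -22.48, 1.616, 0.007, 0.003, 1.085]
```

```bash
python3 -m jog '[[-2,-1.7,0,0,0,0.1],[-5.5,-4.7,0,0.001,0,0.24],[-9,-7.8,0,0.002,0,0.38],[-12.6,-10.8,0,0.003,0.001,0.52],[-16.3,-14,0,0.004,0.002,0.67],[-20,-17,0,0.005,0.002,0.81],[-23.5,-20,0,0.006,0.003,0.96],[-26.2,-22.5,0,0.007,0.003,1.085]]'
cat > pk.py <<'E'
from h import *
p,R,o=log(); b=BED[3]; cz,sz=np.cos(b[2]),np.sin(b[2]); x,y=b[0]+.038*cz,b[1]+.038*sz
print(go(*down(x,y,.035+.097,np.degrees(b[2])+90)))
c=cam('wrist'); im=c['img']; g=p+R[:,2]*ctrl.tcp_to_grasp
print('bar pred',[np.round(proj(c,g+R[:,0]*.01+R[:,1]*sy-[0,0,zz])[0],1).tolist() for zz in(.025,.03) for sy in(-.06,.06)])
U=proj(c,[[x+(dx*cz-d*sz)/1000,y+(dx*sz+d*cz)/1000,.109] for dx in(-13,13) for d in(64,-64,56,-56)]); print(np.round(U,1).tolist())
for k in(2,3):
    col=int(round(U[k,0])); r=int(U[k,1]); print('col',col,r-14,[int(v) for v in im[r-14:r+40,col].mean(1)])
r=int(U[0,1])+10
for k in(0,1): q=int(U[k,0])-18; print('row',r,q,[int(v) for v in im[r,q:q+36].mean(1)])
x0,y0=int(U[:,0].min()-40),int(U[:,1].min()-50); cv2.imwrite('pics/w9.png',cv2.resize(im[y0:y0+200,x0:x0+266],None,fx=3,fy=3,interpolation=cv2.INTER_CUBIC)); print(x0,y0)
E
python3 -m jog '[[0,0,0.8,0,0,0],[0,0,1.6,0,0,0],[0,0,1.6,0,0,0]]'; python3 pk.py
```

```text
time_s: 30.35
ee_pos: [0.5408, -0.3349, 0.393]
eef_rot: [-3.134, 0.0, 1.404]
force: [-0.4, 1.0, -1.0]
grip_width: 0.0256
grip_force: 30.0
time_s: 30.65
ee_pos: [0.5406, -0.3315, 0.3769]
eef_rot: [-3.133, -0.001, 1.413]
force: [-0.5, 0.1, -1.4]
grip_width: 0.026
grip_force: 30.0
[-0.097, 0.142, 6.444, -0.009, -0.001, 0.002]
bar pred [[188.9, 226.9], [376.0, 226.9], [191.2, 224.5], [373.8, 224.6]]
[[362.4, 202.1], [209.9, 201.5], [352.8, 202.1], [219.4, 201.5], [360.4, 231.6], [211.5, 230.9], [351.1, 231.6], [220.8, 230.9]]
col 353 188 [83, 82, 83, 83, 83, 84, 79, 86, 113, 114, 112, 110, 108, 106, 105, 124, 169, 166, 163, 166, 165, 164, 163, 166, 168, 165, 161, 155, 147, 159, 165, 167, 163, 164, 167, 157, 75, 65, 73, 82, 93, 96, 96, 93, 92, 95, 93, 95, 95, 94, 96, 95, 95, 94]
col 219 187 [82, 83, 83, 82, 83, 80, 85, 111, 113, 109, 109, 108, 107, 105, 101, 112, 113, 115, 114, 113, 118, 142, 145, 144, 141, 139, 138, 137, 138, 143, 143, 144, 140, 142, 143, 144, 135, 72, 65, 73, 81, 96, 96, 97, 96, 93, 91, 91, 95, 97, 93, 92, 93, 96]
row 212 344 [145, 147, 147, 146, 146, 144, 143, 144, 151, 168, 164, 150, 116, 107, 93, 69, 66, 96, 148, 164, 158, 156, 157, 159, 142, 89, 79, 82, 82, 85, 88, 89, 92, 95, 96, 100]
row 212 191 [116, 118, 117, 117, 118, 117, 115, 112, 110, 107, 105, 108, 120, 131, 109, 105, 108, 109, 101, 81, 69, 81, 117, 145, 145, 143, 141, 140, 139, 137, 137, 137, 139, 141, 144, 146]
169 151
```

View pics/w9.png

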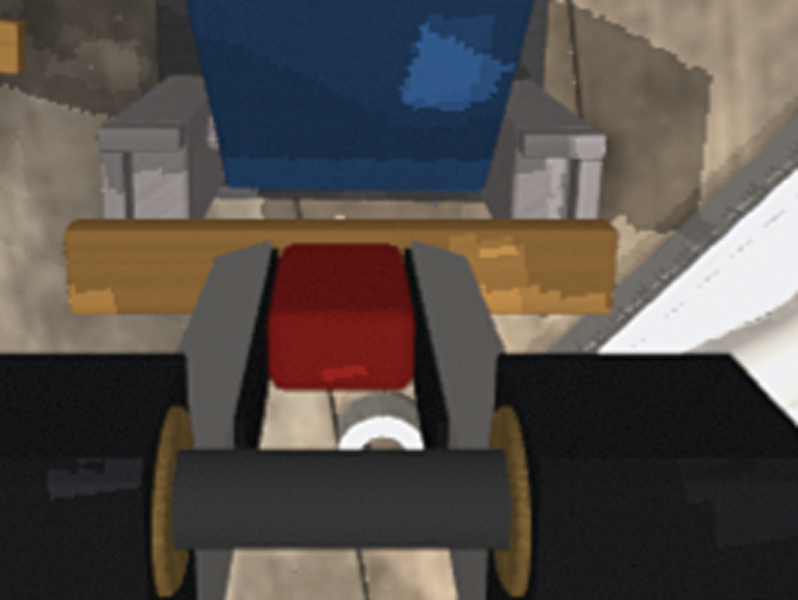

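```bash
python3 -m jog '[[-0.1,0.06,1.5,-0.005,0,0.002],[-0.18,0.11,3,-0.009,-0.001,0.002],[-0.18,0.11,4.2,-0.009,-0.001,0.002],[-0.18,0.11,5,-0.009,-0.001,0.002],[-0.18,0.11,5,-0.009,-0.001,0.002]]'
python3 -m jog '[[0,0,0.2,0,0,0],[0,0,0.4,0,0,0],[0,0,0.6,0,0,0],[0,0,0.8,0,0,0],[0,0,0.8,0,0,0]]'
python3 - <<'E'
from h import *
p,R,o=log(); b=BED[3]; cz,sz=np.cos(b[2]),np.sin(b[2]); x,y=b[0]+.038*cz,b[1]+.038*sz
print(p,o['force']@R,o['moment']@R,go(*down(x,y,.035+.097,np.degrees(b[2])+90)))
E
```

```text
time_s: 31.2
ee_pos: [0.5412, -0.3339, 0.3285]
eef_rot: [3.139, 0.001, 1.41]
force: [-0.7, -0.5, -1.1]
grip_width: 0.026
grip_force: 30.0
time_s: 31.7
ee_pos: [0.5412, -0.3344, 0.3211]
eef_rot: [3.138, 0.002, 1.409]
force: [-0.1, -0.5, -0.9]
grip_width: 0.0257
grip_force: 30.0
[ 0.5412183  -0.3344245   0.32111114] [-0.54860937 -0.02336143  0.9037711 ] [ 0.07237422 -0.02785899  0.01226977] [0.192, -0.021, 0.871, 0.003, 0.002, -0.002]
```

```bash
python3 -m jog '[[0,0,0.2,0,0,0],[0,0,0.4,0,0,0],[0,0,0.6,0,0,0],[0,0,0.75,0,0,0],[0,0,0.85,0,0,0],[0,0,0.85,0,0,0]]'
python3 -m jog '[[0,0,0.1,0,0,0],[0,0,0.2,0,0,0],[0,0,0.2,0,0,0]]'
```

```text
time_s: 32.3
ee_pos: [0.5413, -0.3344, 0.313]
eef_rot: [3.138, 0.002, 1.409]
force: [-0.5, 0.7, 1.0]
grip_width: 0.0258
grip_force: 30.0
time_s: 32.6
ee_pos: [0.5412, -0.3344, 0.3128]
eef_rot: [3.137, 0.003, 1.409]
force: [-7.2, 4.6, 17.5]
grip_width: 0.0256
grip_force: 30.0
```

Same seat height (0.3128) as the first keeper. Releasing, backing off and checking.

```bash
python3 -m jog '[[0,0,0,0,0,0],[0,0,0,0,0,0],[0,0,0,0,0,0],[0,0,0,0,0,0]]' 45
python3 -m jog '[[0,0,-1.5,0,0,0],[0,0,-4,0,0,0],[0,0,-8,0,0,0],[0,0,-12,0,0,0],[2,2,-15,0,0,0],[6,5,-18,0,0,0],[10,10,-18,0,0,0],[12,14,-18,0,0,0]]'
python3 -m jog '[[4,4,0,0,0,0],[8,8,0,0,0,0],[12,12,0,0,0,0],[16,16,0,0,0,0],[20,20,0,0,0,0],[20,20,0,0,0,0]]'
python3 - <<'E'
from h import *
p,R,o=log(); d=cam('top'); e=cam('scene'); print(np.round(p,3))
P=[cv2.resize(d['img'][150:235,240:320],(376,300),interpolation=cv2.INTER_CUBIC),cv2.resize(d['img'][165:250,360:440],(376,300),interpolation=cv2.INTER_CUBIC)]
Q=[cv2.resize(e['img'][155:240,250:335],(376,300),interpolation=cv2.INTER_CUBIC),cv2.resize(e['img'][215:300,335:420],(376,300),interpolation=cv2.INTER_CUBIC)]
cv2.imwrite('pics/end.png',np.vstack([np.hstack(P),np.hstack(Q)])); keepers()
E
```

```text
time_s: 33.0
ee_pos: [0.5413, -0.3344, 0.3106]
eef_rot: [3.138, 0.002, 1.409]
force: [-0.5, 0.2, -1.4]
grip_width: 0.0421
grip_force: 0.0
time_s: 33.8
ee_pos: [0.6842, -0.2418, 0.4945]
eef_rot: [3.134, 0.003, 1.409]
force: [0.5, -1.3, 0.8]
grip_width: 0.0423
grip_force: 0.0
time_s: 34.4
ee_pos: [0.8015, -0.0882, 0.4624]
eef_rot: [3.111, 0.001, 1.411]
force: [-0.2, -0.9, -0.1]
grip_width: 0.0425
grip_force: 0.0
[ 0.802 -0.088  0.462]
[ 951. -552.] [28. 32.] dir -6.0
[703.  20.] [59. 21.] dir 9.9
[ 560. -360.] [ 21. 126.] dir -9.0
[ 378. -269.] [20. 85.] dir -13.5
[368. 275.] [119.  19.] dir 8.2
```

View pics/end.png

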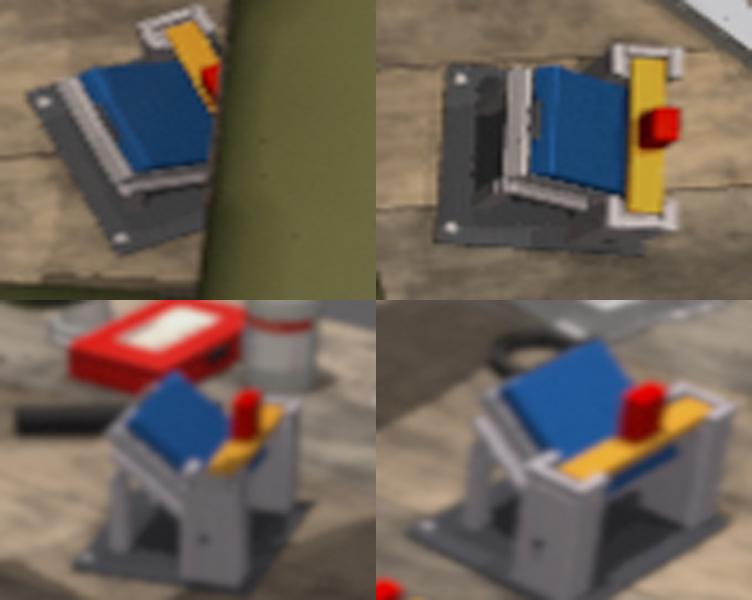

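Both tins lie lid-down, and each has a level keeper sitting in its two pockets. Handing in.

```bash
python3 -m jog '[[0,0,0,0,0,0],[0,0,0,0,0,0]]' && python3 -c "
from station import ctrl
print(ctrl.hand_in())"
```

```text
time_s: 34.75
ee_pos: [0.8008, -0.0921, 0.4633]
eef_rot: [3.109, 0.001, 1.408]
force: [0.5, 0.8, 0.1]
grip_width: 0.0421
grip_force: 0.0
the job is handed in; nothing more can be done
None
```

I turned both tins (middle and right; the left stand was empty) lid-down in their stands, locked each with a 120 mm keeper seated in both pockets, let go of everything, and handed the job in at about 35 s. No verdict was returned.

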